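# Refit the spindle of the sample rotator

### The arm

A 6-joint arm with a two-finger parallel gripper is mounted at the origin on the work surface. World frame = base frame: x ahead of the robot, y to its left, z up, the work surface at z = 0. Lengths are in m, angles in rad, forces in N, time in s.
With the tool pointing down it reaches from about 0.35 to 0.775 m from the base axis. Payload 5.5 kg.
Tool frame: the origin (TCP) lies midway between the tips of the shut fingers; the grasp point (between the pads) lies 19 mm behind it; z points along the fingers, y is the line along which they close (so a half turn about z gives the same grasp; the last joint's range is limited). The gripper opens to 85 mm and grips with 20 to 120 N. Pads are 22 mm wide; open, the fingers measure 114 mm over their backs; the gripper's body (76 mm by 85 mm) begins 54 mm behind the grasp point. The pads swing forward as they close: fully open they stand 13 mm farther back than shut.
Start: joints at [-1.312, 0.313, 0.046, 1.304, 0, 1.431], TCP at [0.223, -0.53, 0.231] pointing down, gripper open.
Joint ranges: [-2.76, 2.76], [-0.86, 1.69], [-1.03, 1.26], [-2.2, 2.34], [-1.47, 1.5], [-3.14, 3.14]. Speed limits (rad/s): [2.57, 2.57, 3.14, 3.14, 3.14, 3.14].

### API

Orientations are given as a unit quaternion [w, x, y, z].
In Python, from workcell import telemetry, imaging, env gives the robot as it stands. The module is installed in compiled form; this text tells all that it offers.
- The arm moves only by the tool step_arm, never from a script. Its argument "moves" is a list of rows, each a list of 3 entries, a list of its own where there are three numbers: the shift along the tool's x, y, z in mm, then the turn, a rotation vector about the tool's x, y, z in rad, then the finger opening in mm, from 0 to 85.4. A call has 1 to 8 rows; each row is the pose to reach, as a shift and turn from the pose commanded when the call began, along the tool's axes at that moment; what a row does not reach only later rows make up. A row lasts 1/12 s, in which the tool goes at most 41.7 mm and 7.16 degrees, less where a joint would pass 70% of its speed; a pose out of reach is approached as far as the arm can. A call with a gripper value outside its range is refused whole. The fingers move at their own pace and stop on an object; "grip_force" is the grip in N (left out, the last holds). Time passes only in rows, so rows that repeat a pose let the fingers close. It gives the time, the measured TCP pose, the force, the opening and the grip force at its end, in the units of the state.
- telemetry.get_state(): the state, without advancing time (a new reading comes with each control period).
- imaging.read_camera(name): name is "scene" or "top"; returns the picture (420x560x3 uint8, red, green, blue); there is no depth.
- imaging.camera_params(name): a dict with "camera_matrix" (3x3 intrinsics, pixels), "D" ([k1, k2, p1, p2, k3] as OpenCV has them; the pictures are not rectified), "pose" (4x4, takes a point from camera to world coordinates). Camera axes: x right, y up, looking along -z (the intrinsics and any distortion apply to the point x, -y, -z); pixel columns grow to the right and rows downward; lengths in m; the calibration is good to about 2 mm. A picture is of the moment at which its call begins. camera_params takes no time and is no camera call.
- env.hand_in(): hands the job in; it is judged then, once.
The state is a dict: "clock": time; "joint_pos": joint angles; "qvel": joint speeds; "tau": joint torques, N m; "tcp_pos": TCP position; "orientation": TCP orientation; "wrist_force": force on the tool from outside, world axes, zero at the start; "ft_torque": the same for the moment, N m; "finger_gap": finger opening in m; "grip_force": force on a finger pad.
Only numpy, scipy, OpenCV 4.12 (cv2) and the standard library are available. Lean on these libraries where they do the work, as an engineer would, in place of code of your own. Each camera call takes 0.05 s, during which the arm holds its last target. There are 200 camera calls.

### The job

Lift the orange-headed spindle out of its wooden rest and thread it down through the upper and then the lower bearing of the sample rotator, gently feeling and turning it until its tang drops into the drive coupling and the collar sits down on the upper bearing. Do not force it: never push it hard against the machine. Leave the spindle standing fully home and let go, without disturbing the jars or the turntable.

Things in the scene. Friction and masses are not known exactly. Their poses are not given: they have to be found in the camera images.
- spindle: Loose upright steel spindle, 0.21 to 0.39 kg, 170 mm long: tang, 16 mm diameter round shaft, dark collar (32 mm diameter, z = 122 to 128 mm), orange plastic head (z = 128 to 170 mm). Origin at the centre of its lower tip, z up to the head. A half turn about z makes no difference. At the start it hangs in the rest, the collar's underside on the rest's top.
- spindle_tip (a point): Centre of the spindle's lower tip, the end of its flat tang: 13 mm along the spindle's x, 6 mm along its y, 13 mm long. Above it a taper from 12 to 16 mm diameter ends 18 mm above the tip.
- spindle_collar (a point): Centre of the collar's underside, 122 mm above the tip on the shaft axis.
- spindle_head (a point): Point to grip in the orange head, on the shaft axis, 152 mm above the tip, 18 mm below the head's top. The head is 36 mm along the spindle's x by 24 mm along its y: grip from above across the two flat sides 24 mm apart (closing along y).
- station: Sample rotator, fixed. Origin at the centre of its underside, z up. White base 150 (x) by 124 (y) by 24 mm; grey upright side plates at y = +-56 mm, 12 mm thick, up to z = 150 mm; between them two aluminium bearing bars, 60 mm along x, 12 mm thick, tops at z = 70 and 150 mm, each with an 18 mm round through hole on the station's z axis. Nothing stands above z = 150 mm.
- top_bearing (a point): Centre of the upper bearing hole at the bar's top face, 150 mm above the bench. The collar's underside rests here when the spindle is home (tip then 28 mm above the bench).
- low_bearing (a point): Centre of the lower bearing hole at the bar's top face, 70 mm above the bench.
- coupling_face (a point): Centre of the top face of the brass drive coupling, 40 mm above the bench on the bearings' axis; it cannot turn. In it a slot 14.5 by 7.5 mm, 14 mm deep, for the tang. The slot's long side lies at an unmeasured angle within 0.9 rad either way of the station's x axis. Until the tang's 13 mm side lies along it (within about 0.1 rad) the spindle stops with its collar 12 mm too high.
- rest: Plywood rest, fixed to the bench. Origin at the centre of its underside. Top plate 90 by 80 mm, its top at z = 130 mm, with a round hole of 20 mm in the middle in which the spindle hangs; four thin posts at the corners.
- jar_a: Sample jar with pink lid, 44 mm diameter, 55 mm tall, origin under its centre. Bystander.
- jar_b: Another such jar. Bystander.
- turntable: White turntable disc lying on the bench, 150 mm diameter, 18 mm tall at its hub, origin under its centre. Bystander.
Not all that is in view belongs to the job. What is shaped like the station but red is not meant.

How it is judged:
On the way, in this order (a step that is already met when the one before it is completed fails the run):
1. the spindle's tip has passed down through the upper bearing (z of spindle_tip in the frame of station between 0.03 and 0.136 m and horizontal distance between spindle_tip and top_bearing below 0.008 m), for 0.05 s.
2. the tip has passed down through the lower bearing as well (z of spindle_tip in the frame of station below 0.056 m and horizontal distance between spindle_tip and low_bearing below 0.006 m and horizontal distance between spindle_collar and top_bearing below 0.02 m), for 0.05 s.
At the end, for the whole second after the job is handed in: The spindle stands upright (within 0.05 rad) through both bearings with its tang in the coupling, its collar's underside within 2.5 mm of the upper bearing's top face and the shaft within 4 mm of the bearings' axis, at rest and released (z of spindle_collar in the frame of top_bearing between -0.004 and 0.0025 m and horizontal distance between spindle_collar and top_bearing below 0.004 m and horizontal distance between spindle_tip and low_bearing below 0.004 m and angle between spindle's own z axis and vertical below 0.05 rad and linear speed of spindle below 0.01 m/s and contact force between the fingers and spindle below 0.1 N); the robot touches nothing.
It fails at once if the spindle is pressed or knocked against the rotator or its coupling with more than 45 N (contact force between spindle and station above 45 N).
It fails at once if a jar or the turntable is shifted more than 30 mm or tipped over ((distance of jar_a from where it was at the start of the episode above 0.03 m or angle between jar_a's own z axis and vertical above 0.5 rad) or (distance of jar_b from where it was at the start of the episode above 0.03 m or angle between jar_b's own z axis and vertical above 0.5 rad) or (distance of turntable from where it was at the start of the episode above 0.03 m or angle between turntable's own z axis and vertical above 0.5 rad)).
It fails at once if the gripper or arm bumps the rotator with more than 45 N (contact force between any of the fingers, the arm and station above 45 N).
It also fails if it takes over 72 s, if anything falls off the work surface, if the arm or the gripper's body presses on something with over 40 N, if the wrist force passes 120 N, or if a joint passes its speed limit or range.

## Working session

There is one attempt and no reset: what is moved stays moved. The work goes in short steps, Python scripts to look and compute and a tool call to move; the robot and the scene stay as the last step left them, time stands still between calls to the robot, and variables do not carry over. Pictures are saved under pics/ and viewed, at most 10 in all, crops included, and the job is handed in when it is done.

Besides the shell and the picture viewer there is one more tool, called in YAML: its name, and indented under it one key for each argument. step_arm: Moves the arm, as the interface text tells. Its arguments: {"type":"object","properties":{"moves":{"type":"array"},"grip_force":{"type":"number"}},"required":["moves"]}

```bash
mkdir -p pics; cat > h.py <<'E'
import numpy as np, cv2
from workcell import telemetry, imaging, env
def shot(n,f):
    im=imaging.read_camera(n); cv2.imwrite('pics/'+f,im[:,:,::-1]); return im
def ray(n,uv):
    c=imaging.camera_params(n);K=np.array(c['camera_matrix']);D=np.array(c['D'],float);T=np.array(c['pose'])
    p=cv2.undistortPoints(np.array([[uv]],float),K,D)[0,0]
    return T[:3,3],T[:3,:3]@np.array([p[0],-p[1],-1.])
def onz(n,uv,z):
    o,d=ray(n,uv); return o+d*(z-o[2])/d[2]
def proj(n,P):
    c=imaging.camera_params(n);K=np.array(c['camera_matrix']);D=np.array(c['D'],float);T=np.linalg.inv(np.array(c['pose']))
    q=np.atleast_2d(P)@T[:3,:3].T+T[:3,3]; q=q*[1,-1,-1]
    return cv2.projectPoints(q,np.zeros(3),np.zeros(3),K,D)[0][:,0]
E
python3 - <<'E'
from h import *
np.set_printoptions(precision=4,suppress=True)
a=shot('scene','s0.png');b=shot('top','t0.png')
for n in('scene','top'):
    c=imaging.camera_params(n);print(c['camera_matrix'],c['D'],c['pose'])
print(telemetry.get_state())
E
```

```text
[[406.7369   0.     280.4778]
 [  0.     406.7369 210.0817]
 [  0.       0.       1.    ]] [-0.0141  0.      0.      0.      0.    ] [[-0.7934 -0.4513  0.4085  0.8763]
 [ 0.6088 -0.5861  0.5347  0.5033]
 [-0.0019  0.6729  0.7397  0.7757]
 [ 0.      0.      0.      1.    ]]
[[441.3815   0.     281.8837]
 [  0.     441.3815 211.7007]
 [  0.       0.       1.    ]] [-0.0131  0.      0.      0.      0.    ] [[ 0.0132  0.9866 -0.1625  0.4179]
 [-0.9994  0.0077 -0.0345  0.0426]
 [-0.0328  0.1629  0.9861  0.9836]
 [ 0.      0.      0.      1.    ]]
{'clock': 0.1, 'joint_pos': array([-1.3116,  0.3139,  0.0451,  1.3036, -0.    ,  1.4312]), 'qvel': array([-0.0003, -0.0023,  0.0041,  0.0009, -0.0008, -0.0005]), 'tau': array([  0.0026, -48.1724,  29.9245,   0.0127,  -0.0001,  -0.    ]), 'tcp_pos': array([ 0.2231, -0.5294,  0.2305]), 'orientation': array([-0.0008,  0.9802,  0.198 , -0.0001]), 'wrist_force': array([ 0.0238,  0.104 , -0.939 ]), 'ft_torque': array([-0.0296, -0.0131,  0.0136]), 'grip_force': 0.0, 'finger_gap': 0.08504495740071838}
```

View pics/s0.png

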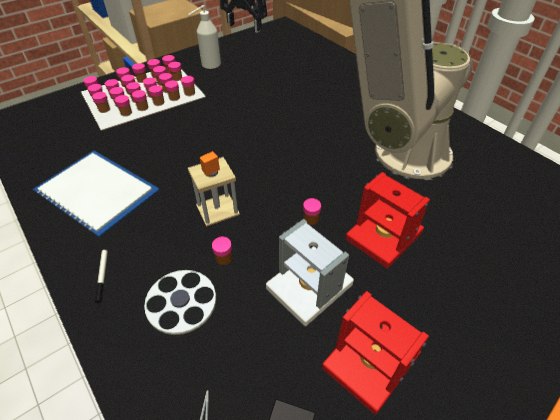

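View pics/t0.png

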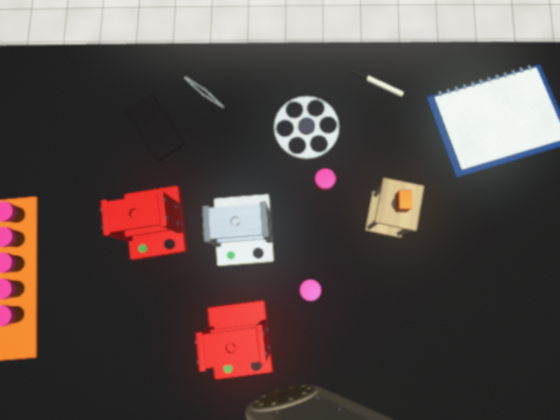

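Candidates: the spindle is the only orange head, at scene (209,162) and top (404,200). The orange tray at top (15,280) is not it. The station is the grey/white one, at scene (313,246) and top (235,221). The two red ones, at scene (385,325)/(396,193), are decoys. Next, a close crop to check.

```bash
python3 - <<'E'
from h import *
np.set_printoptions(precision=4,suppress=True)
s=cv2.imread('pics/s0.png');t=cv2.imread('pics/t0.png')
c=lambda im,x,y,w,h:cv2.resize(im[y:y+h,x:x+w],(400,300),interpolation=cv2.INTER_CUBIC)
cv2.imwrite('pics/c0.png',np.vstack([np.hstack([c(t,364,170,80,60),c(t,195,188,80,60)]),np.hstack([c(s,170,140,80,60),c(s,270,215,80,60)])]))
print(onz('top',(235,221),.15),onz('scene',(313,246),.15),onz('top',(404,200),.178),onz('scene',(209,162),.17))
E
```

```text
[0.5366 0.1614 0.15  ] [0.538  0.1633 0.15  ] [ 0.5743 -0.1542  0.178 ] [ 0.5803 -0.1495  0.17  ]
```

View pics/c0.png

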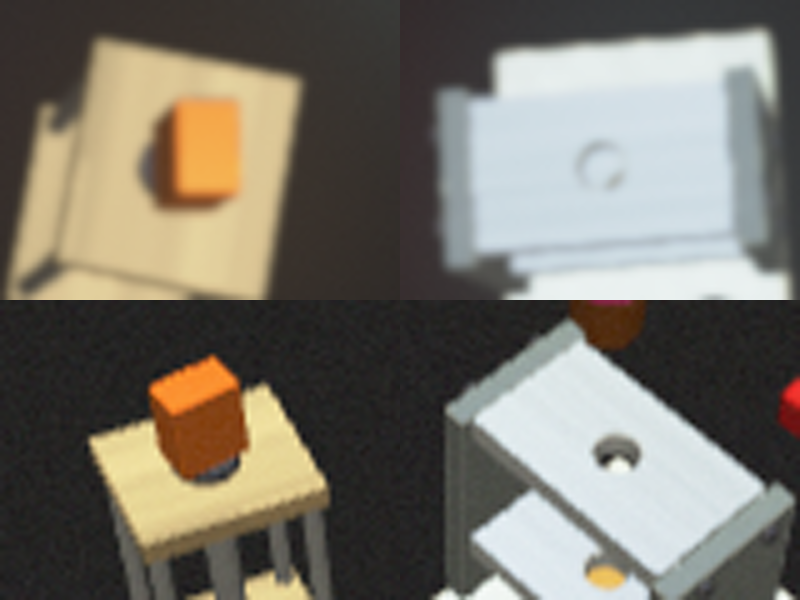

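```bash
python3 - <<'E'
from h import *
np.set_printoptions(precision=4,suppress=True)
A=np.array([[177,100],[240,98],[240,193],[175,197]])/5+[364,170]
B=np.array([[150,85],[215,57],[240,85],[165,117]])/5+[170,140]
for n,Q in(('top',A),('scene',B)):
    P=np.array([onz(n,q,.178) for q in Q]);print(n,P.mean(0))
    for i in range(4):
        d=P[(i+1)%4]-P[i];print(np.hypot(*d[:2])*1e3,np.arctan2(d[1],d[0])%np.pi)
print(onz('top',(235,221.4),.149),onz('scene',(313.4,245.9),.149))
# station bar/plate edges, top
for n,a,b,z in(('top',(470,100),(725,85),.15),('top',(480,248),(735,235),.15)):
    p=[onz(n,(195+(q[0]-400)/5,188+q[1]/5),z) for q in(a,b)];d=p[1]-p[0];print('y ax',np.arctan2(d[1],d[0]),p)
for a,b in(((475,420),(660,570)),((585,345),(760,485))):
    p=[onz('scene',(270+(q[0]-400)/5,215+(q[1]-300)/5),.15) for q in(a,b)];d=p[1]-p[0];print('y ax',np.arctan2(d[1],d[0]),p)
from scipy.spatial.transform import Rotation as R
s=telemetry.get_state();o=s['orientation'];print(R.from_quat(o[[1,2,3,0]]).as_matrix())
# dark / grey cluster: jars
for n,q in(('top',(326,178)),('top',(310,290))):print('jar',onz(n,q,.055))
E
```

```text
top [ 0.5755 -0.1572  0.178 ]
23.206408765319512 1.6098711448566756
35.704924545148174 3.1069355965007417
23.83627172993868 1.6410238863413056
36.495225692569946 3.0915377616226842
scene [ 0.5765 -0.1559  0.178 ]
33.504407604737594 3.111541529154148
23.9019603650163 1.5167916433680129
37.92524802537672 3.096716179959029
23.860311131576363 1.3300922256498535
[0.5359 0.1615 0.149 ] [0.5367 0.1631 0.149 ]
y ax -1.5039687068671808 [array([0.5615, 0.2125, 0.15  ]), array([0.568 , 0.1141, 0.15  ])]
y ax -1.5100146883132437 [array([0.5042, 0.2064, 0.15  ]), array([0.5101, 0.109 , 0.15  ])]
y ax 1.6823880967673894 [array([0.5702, 0.117 , 0.15  ]), array([0.5594, 0.2137, 0.15  ])]
y ax 1.6535951008175884 [array([0.5115, 0.1137, 0.15  ]), array([0.5036, 0.2078, 0.15  ])]
[[ 0.9216  0.3883 -0.0004]
 [ 0.3883 -0.9216  0.0016]
 [ 0.0002 -0.0016 -1.    ]]
jar [ 0.6453 -0.019   0.055 ]
jar [0.4072 0.0147 0.055 ]
```

step_arm:
  moves:
    - [[282, -124, 0], [0, 0, -0.95], 85]
    - [[282, -124, 0], [0, 0, -0.95], 85]
    - [[282, -124, 0], [0, 0, -0.95], 85]
    - [[282, -124, 0], [0, 0, -0.95], 85]
    - [[282, -124, 0], [0, 0, -0.95], 85]
    - [[282, -124, 0], [0, 0, -0.95], 85]
    - [[282, -124, 0], [0, 0, -0.95], 85]
    - [[282, -124, 0], [0, 0, -0.95], 85]

```text
clock: 0.77
tcp_pos: [0.4373, -0.3022, 0.231]
orientation: [-0.001, 0.778, 0.628, 0.001]
wrist_force: [-0.5, -0.4, -1.1]
finger_gap: 0.0851
grip_force: 0.0
```

```bash
cat >> h.py <<'E'
from scipy.spatial.transform import Rotation as R
np.set_printoptions(precision=4,suppress=True)
def st(target=None,yaw=None):
    s=telemetry.get_state();o=s['orientation'];M=R.from_quat(o[[1,2,3,0]])
    m=M.as_matrix();y=np.arctan2(m[1,0],m[0,0])
    print('t',s['clock'],'tcp',s['tcp_pos'],'yaw',y,'z',m[:,2],'F',s['wrist_force'],'T',s['ft_torque'],'gap',s['finger_gap'],s['grip_force'],'q',s['joint_pos'])
    if target is not None: print('shift mm',1e3*m.T@(np.array(target)-s['tcp_pos']))
    if yaw is not None:
        g=R.from_euler('z',yaw)*R.from_matrix(np.diag([1.,-1,-1])); print('turn',(M.inv()*g).as_rotvec())
    return s
E
python3 -c "
from h import *
st([.576,-.1565,.2],3.10)"
```

```text
t 0.7667 tcp [ 0.4373 -0.3022  0.231 ] yaw 1.3585650013717065 z [ 0.0005  0.0017 -1.    ] F [-0.5434 -0.4301 -1.0867] T [-0.0944  0.0486 -0.0256] gap 0.08514957867533306 0.0 q [-0.7567  0.2294 -0.0669  1.2753  0.0015  1.0263]
shift mm [171.6089 104.9095  31.3459]
turn [ 0.0016 -0.0012 -1.7414]
```

step_arm:
  moves:
    - [[172, 105, 0], [0, 0, -0.97], 85]
    - [[172, 105, 0], [0, 0, -0.97], 85]
    - [[172, 105, 0], [0, 0, -0.97], 85]
    - [[172, 105, 0], [0, 0, -0.97], 85]
    - [[172, 105, 0], [0, 0, -0.97], 85]
    - [[172, 105, 0], [0, 0, -0.97], 85]
    - [[172, 105, 0], [0, 0, -0.97], 85]
    - [[172, 105, 0], [0, 0, -0.97], 85]

```text
clock: 1.43
tcp_pos: [0.5756, -0.1602, 0.2304]
orientation: [-0.001, 0.396, 0.918, -0.0]
wrist_force: [0.0, -0.5, -0.1]
finger_gap: 0.085
grip_force: 0.0
```

step_arm:
  moves:
    - [[0, 0, 0], [0, 0, -0.77], 85]
    - [[0, 0, 0], [0, 0, -0.77], 85]
    - [[0, 0, 0], [0, 0, -0.77], 85]
    - [[0, 0, 0], [0, 0, -0.77], 85]
    - [[0, 0, 0], [0, 0, -0.77], 85]
    - [[0, 0, 0], [0, 0, -0.77], 85]
    - [[0, 0, 0], [0, 0, -0.77], 85]
    - [[0, 0, 0], [0, 0, -0.77], 85]

```text
clock: 2.1
tcp_pos: [0.5751, -0.1614, 0.2309]
orientation: [-0.0, 0.027, 1.0, 0.0]
wrist_force: [0.7, 0.4, 0.2]
finger_gap: 0.0853
grip_force: 0.0
```

```bash
python3 -c "
from h import *
st([.576,-.1565,.141],3.10)
a=shot('scene','s1.png');b=shot('top','t1.png')
c=lambda im,x,y:cv2.resize(im[y:y+90,x:x+120],(400,300),interpolation=cv2.INTER_CUBIC)[:,:,::-1]
cv2.imwrite('pics/c1.png',np.hstack([c(a,150,95),c(b,344,155)]))"
```

```text
t 2.1 tcp [ 0.5751 -0.1614  0.2309] yaw 3.086645745712008 z [-0.0008  0.0003 -1.    ] F [0.6942 0.4474 0.1673] T [-0.0266  0.0452 -0.0134] gap 0.08530743991071299 0.0 q [-0.4079  0.3581  0.1086  1.3221 -0.0001 -0.3529]
shift mm [-0.7092  4.8974 89.8826]
turn [ 0.0002 -0.0008 -0.0134]
```

View pics/c1.png

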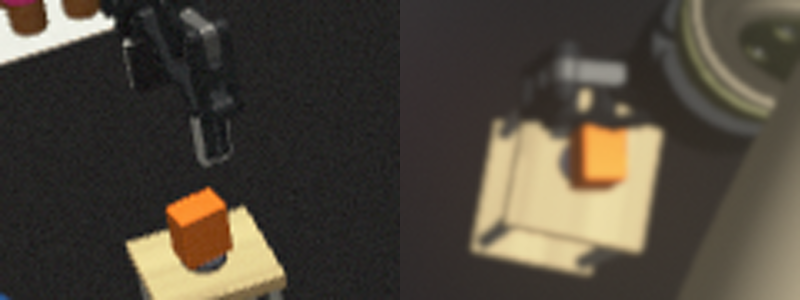

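```bash
python3 -c "
from h import *
P=[[.575,-.161,.23],[.575,-.119,.243],[.575,-.203,.243],[.575,-.161,.31],[.576,-.1565,.178]]
print((proj('scene',P)-[150,95])*400/120, (proj('top',P)-[344,155])*400/120+[400,0])"
```

```text
[[182.5506 140.8051]
 [213.6991 156.8911]
 [147.5272  93.8825]
 [164.2975  34.9055]
 [195.3131 206.4077]] [[637.1917 129.8279]
 [561.0192 124.129 ]
 [727.0724 125.2032]
 [682.7339  94.9752]
 [604.0604 147.0327]]
```

```bash
python3 -c "
import cv2
a=cv2.imread('pics/s1.png');b=cv2.imread('pics/t1.png')
import numpy as np
cv2.imwrite('pics/c2.png',np.vstack([cv2.resize(a[60:200,120:320],(800,300)),cv2.resize(b[120:260,300:500],(800,300))]))"
```

```text
(no output)
```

The fingers project where I expected in the scene view, at crop (213,157), with the head between them at (195,206). Descending to grip.

step_arm:
  moves:
    - [[-1, 5, 15], [0, 0, -0.013], 85]
    - [[-1, 5, 35], [0, 0, -0.013], 85]
    - [[-1, 5, 55], [0, 0, -0.013], 85]
    - [[-1, 5, 72], [0, 0, -0.013], 85]
    - [[-1, 5, 84], [0, 0, -0.013], 85]
    - [[-1, 5, 89], [0, 0, -0.013], 85]
    - [[-1, 5, 89], [0, 0, -0.013], 85]
    - [[-1, 5, 89], [0, 0, -0.013], 85]
  grip_force: 40

```text
clock: 2.87
tcp_pos: [0.5767, -0.1566, 0.1426]
orientation: [0.0, 0.02, 1.0, -0.0]
wrist_force: [1.2, -0.1, 0.7]
finger_gap: 0.085
grip_force: 0.0
```

step_arm:
  moves:
    - [[0, 0, 0], [0, 0, 0], 35]
    - [[0, 0, 0], [0, 0, 0], 35]
    - [[0, 0, 0], [0, 0, 0], 35]
    - [[0, 0, 0], [0, 0, 0], 28]
    - [[0, 0, 0], [0, 0, 0], 28]
    - [[0, 0, 0], [0, 0, 0], 15]
    - [[0, 0, 0], [0, 0, 0], 15]
    - [[0, 0, 0], [0, 0, 0], 15]
  grip_force: 40

```text
clock: 3.53
tcp_pos: [0.5768, -0.1567, 0.1428]
orientation: [0.0, 0.02, 1.0, -0.0]
wrist_force: [-0.8, -0.3, 2.7]
finger_gap: 0.0239
grip_force: 39.2
```

```bash
python3 -c "
from h import *
st([.576,-.1565,.141],3.10)"
```

```text
t 3.5333 tcp [ 0.5768 -0.1567  0.1428] yaw 3.1017767766531 z [ 0.0007 -0.0005 -1.    ] F [-0.8465 -0.2959  2.7276] T [0.0205 0.0654 0.0209] gap 0.02390822243870428 39.18656051158905 q [-0.3994  0.3943 -0.0568  1.1189 -0.0002 -0.3596]
shift mm [0.7939 0.1615 1.75  ]
turn [-0.0004  0.0007  0.0018]
```

step_arm:
  moves:
    - [[0, 0, -8], [0, 0, 0], 15]
    - [[0, 0, -25], [0, 0, 0], 15]
    - [[0, 0, -50], [0, 0, 0], 15]
    - [[0, 0, -80], [0, 0, 0], 15]
    - [[0, 0, -110], [0, 0, 0], 15]
    - [[0, 0, -140], [0, 0, 0], 15]
    - [[0, 0, -165], [0, 0, 0], 15]
    - [[0, 0, -170], [0, 0, 0], 15]
  grip_force: 60

```text
clock: 4.2
tcp_pos: [0.5777, -0.1569, 0.3171]
orientation: [0.003, 0.02, 1.0, -0.001]
wrist_force: [1.0, 0.2, -0.8]
finger_gap: 0.0235
grip_force: 58.7
```

```bash
python3 -c "
from h import *
st([.536,.1625,.312],3.10)"
```

```text
t 4.2 tcp [ 0.5777 -0.1569  0.3171] yaw 3.1018495046392998 z [ 0.0061 -0.0026 -1.    ] F [ 1.0098  0.1541 -0.8415] T [-0.0283 -0.0691 -0.0741] gap 0.023493009989416568 58.65184843540192 q [-0.3993  0.3522  0.3092  1.5212 -0.     -0.3595]
shift mm [ 54.3927 317.5506   4.0621]
turn [-0.0023  0.0062  0.0018]
```

step_arm:
  moves:
    - [[3, 17, 0], [0, 0, 0.04], 15]
    - [[8, 48, 0], [0, 0, 0.13], 15]
    - [[15, 85, 0], [0, 0, 0.24], 15]
    - [[21, 124, 0], [0, 0, 0.35], 15]
    - [[28, 163, 0], [0, 0, 0.46], 15]
    - [[34, 200, 0], [0, 0, 0.57], 15]
    - [[41, 237, 0], [0, 0, 0.68], 15]
    - [[45, 265, 0], [0, 0, 0.78], 15]

```text
clock: 4.87
tcp_pos: [0.5404, 0.1127, 0.3108]
orientation: [-0.001, 0.4, 0.916, -0.0]
wrist_force: [-0.7, -0.3, -2.1]
finger_gap: 0.0233
grip_force: 58.8
```

```bash
python3 -c "
from h import *
st([.536,.1625,.312],2.27)"
```

```text
t 4.8667 tcp [0.5404 0.1127 0.3108] yaw 2.317807117945498 z [-0.0028  0.0005 -1.    ] F [-0.6511 -0.3472 -2.1478] T [-0.0069 -0.0375  0.0205] gap 0.023288265105655268 58.76253068447113 q [0.0599 0.2625 0.17   1.481  0.0007 0.8837]
shift mm [39.5343 30.5419 -1.2102]
turn [-0.0018 -0.0022  0.0478]
```

step_arm:
  moves:
    - [[12, 9, 0], [0, 0, 0.02], 15]
    - [[24, 18, 0], [0, 0, 0.05], 15]
    - [[34, 26, 0], [0, 0, 0.05], 15]
    - [[39, 30, 0], [0, 0, 0.05], 15]
    - [[39, 30, 0], [0, 0, 0.05], 15]
    - [[39, 30, 0], [0, 0, 0.05], 15]
    - [[39, 30, 0], [0, 0, 0.05], 15]

```text
clock: 5.45
tcp_pos: [0.5376, 0.1582, 0.312]
orientation: [-0.0, 0.422, 0.907, -0.0]
wrist_force: [0.3, -0.2, -2.2]
finger_gap: 0.0238
grip_force: 58.7
```

```bash
python3 -c "
from h import *
s=st([.536,.1625,.312],2.27)
t=s['tcp_pos'];tip=t-[0,0,.1348]
a=shot('scene','s2.png');b=shot('top','t2.png')
for n in('scene','top'):print(n,proj(n,[tip,tip+[0,0,.09],tip+[0,0,.122],t,[.536,.1625,.15]]))
c=lambda im,x,y:cv2.resize(im[y:y+90,x:x+60],(400,600),interpolation=cv2.INTER_CUBIC)[:,:,::-1]
cv2.imwrite('pics/c3.png',np.hstack([c(a,285,165),c(b,205,175)]))"
```

```text
t 5.45 tcp [0.5376 0.1582 0.312 ] yaw 2.2712009684735817 z [-0.0004 -0.0005 -1.    ] F [ 0.2996 -0.2255 -2.1712] T [-0.0252 -0.0405  0.0005] gap 0.023780200706423314 58.70496869087219 q [ 0.1433  0.2777  0.1932  1.4867 -0.0005  1.0137]
shift mm [ 4.2954  1.5302 -0.0336]
turn [-0.0006  0.0002  0.0012]
scene [[312.2374 235.4071]
 [315.1633 202.5826]
 [316.3409 189.3526]
 [316.835  183.7977]
 [313.5207 245.2156]]
top [[234.7003 218.3773]
 [227.1827 210.3267]
 [224.0498 206.9715]
 [222.716  205.543 ]
 [234.4155 221.2828]]
```

View pics/c3.png

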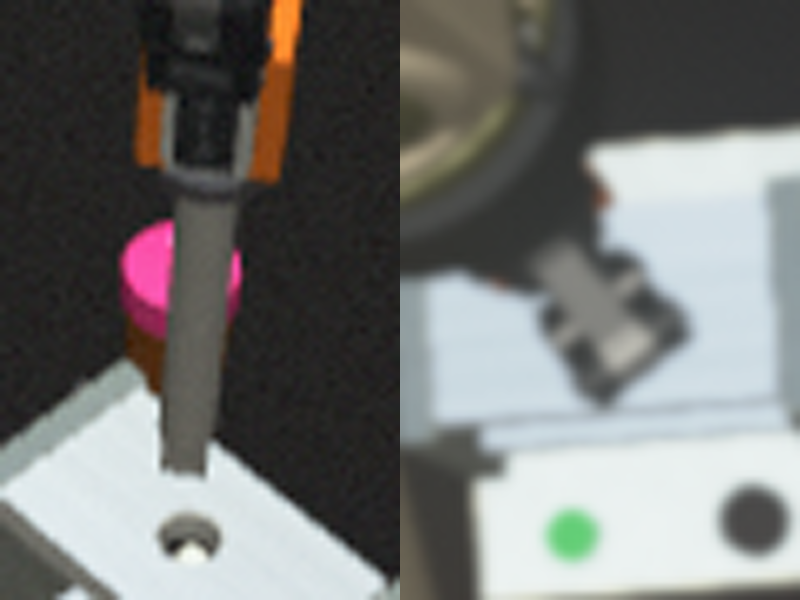

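The spindle hangs straight. Its tip shows at scene (312.8,235.8) and the hole at (313.5,246). I'll correct about 4 mm and come down to just above the hole.

step_arm:
  moves:
    - [[2, 1, 5], [0, 0, 0], 15]
    - [[3.4, 1.8, 12], [0, 0, 0], 15]
    - [[3.4, 1.8, 18], [0, 0, 0], 15]
    - [[3.4, 1.8, 21], [0, 0, 0], 15]
    - [[3.4, 1.8, 21], [0, 0, 0], 15]
    - [[3.4, 1.8, 21], [0, 0, 0], 15]

```text
clock: 6.05
tcp_pos: [0.5364, 0.1627, 0.2908]
orientation: [-0.0, 0.421, 0.907, -0.0]
wrist_force: [0.3, 0.8, -2.2]
finger_gap: 0.0233
grip_force: 58.7
```

```bash
python3 -c "
from h import *
s=st([.5368,.162,.312],2.27)
t=s['tcp_pos'];tip=t-[0,0,.1348]
a=shot('scene','s3.png')
for n in('scene',):print(n,proj(n,[tip,tip+[0,0,.09],tip+[0,0,.122],t,[.536,.1625,.15]]))
c=lambda im,x,y:cv2.resize(im[y:y+40,x:x+50],(750,600),interpolation=cv2.INTER_CUBIC)[:,:,::-1]
cv2.imwrite('pics/c4.png',c(a,290,215))"
```

```text
t 6.05 tcp [0.5364 0.1627 0.2908] yaw 2.27181448382424 z [-0.0008 -0.0002 -1.    ] F [ 0.324   0.8268 -2.2327] T [ 0.0484 -0.0456  0.0422] gap 0.023275306887189103 58.72107982635498 q [ 0.1514  0.2772  0.1414  1.4358 -0.0001  1.0212]
shift mm [ -0.8125  -0.1602 -21.1537]
turn [-0.0008 -0.0004  0.0018]
scene [[313.6282 243.4633]
 [316.6294 212.0253]
 [317.8346 199.3826]
 [318.3399 194.0791]
 [313.5207 245.2156]]
```

View pics/c4.png

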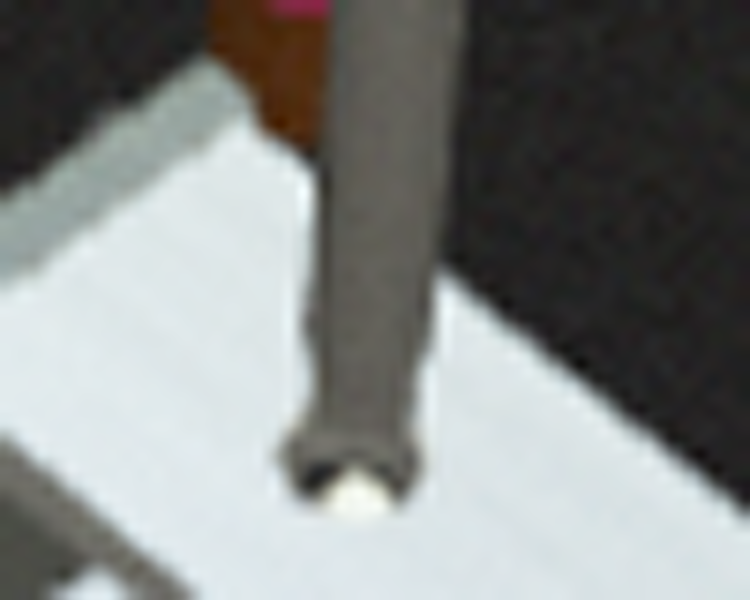

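In the image the tip is about 0.8 px (1.4 mm) right of the hole. I'll correct that and enter gently.

step_arm:
  moves:
    - [[-0.8, 0, 0], [0, 0, 0], 15]
    - [[-1.3, 0.2, 1], [0, 0, 0], 15]
    - [[-1.3, 0.2, 4], [0, 0, 0], 15]
    - [[-1.3, 0.2, 7], [0, 0, 0], 15]
    - [[-1.3, 0.2, 10], [0, 0, 0], 15]
    - [[-1.3, 0.2, 13], [0, 0, 0], 15]
    - [[-1.3, 0.2, 13], [0, 0, 0], 15]

```text
clock: 6.68
tcp_pos: [0.5372, 0.1619, 0.2773]
orientation: [-0.001, 0.421, 0.907, -0.0]
wrist_force: [-0.3, 0.2, -2.1]
finger_gap: 0.0237
grip_force: 58.7
```

step_arm:
  moves:
    - [[0, 0, 2], [0, 0, 0], 15]
    - [[0, 0, 4], [0, 0, 0], 15]
    - [[0, 0, 6], [0, 0, 0], 15]
    - [[0, 0, 6], [0, 0, 0], 15]

```text
clock: 7.02
tcp_pos: [0.5374, 0.1619, 0.2718]
orientation: [-0.0, 0.421, 0.907, -0.0]
wrist_force: [-0.2, -0.1, -1.7]
finger_gap: 0.0235
grip_force: 58.7
```

```bash
python3 -c "
from h import *
st([.5374,.1618,.312],2.27)"
```

```text
t 7.0167 tcp [0.5374 0.1619 0.2718] yaw 2.2717437331494326 z [-0.0007 -0.0002 -1.    ] F [-0.2244 -0.1046 -1.6969] T [-0.0008 -0.0122  0.0111] gap 0.023534620199745972 58.7209814786911 q [ 0.1496  0.2795  0.0983  1.3903 -0.0001  1.0194]
shift mm [ -0.0383  -0.1058 -40.2234]
turn [-0.0006 -0.0003  0.0017]
```

step_arm:
  moves:
    - [[0, 0, 2], [0, 0, 0], 15]
    - [[0, 0, 4], [0, 0, 0], 15]
    - [[0, 0, 6], [0, 0, 0], 15]
    - [[0, 0, 8], [0, 0, 0], 15]
    - [[0, 0, 10], [0, 0, 0], 15]
    - [[0, 0, 12], [0, 0, 0], 15]
    - [[0, 0, 12], [0, 0, 0], 15]

```text
clock: 7.6
tcp_pos: [0.5375, 0.1619, 0.2598]
orientation: [-0.0, 0.421, 0.907, -0.0]
wrist_force: [0.8, 0.7, -1.7]
finger_gap: 0.0233
grip_force: 58.7
```

step_arm:
  moves:
    - [[0, 0, 3], [0, 0, 0], 15]
    - [[0, 0, 7], [0, 0, 0], 15]
    - [[0, 0, 11], [0, 0, 0], 15]
    - [[0, 0, 15], [0, 0, 0], 15]
    - [[0, 0, 19], [0, 0, 0], 15]
    - [[0, 0, 23], [0, 0, 0], 15]
    - [[0, 0, 25], [0, 0, 0], 15]
    - [[0, 0, 25], [0, 0, 0], 15]

```text
clock: 8.27
tcp_pos: [0.5374, 0.1619, 0.2345]
orientation: [-0.0, 0.421, 0.907, -0.0]
wrist_force: [-0.1, 0.3, -2.8]
finger_gap: 0.0232
grip_force: 58.6
```

step_arm:
  moves:
    - [[0, 0, 3], [0, 0, 0], 15]
    - [[0, 0, 7], [0, 0, 0], 15]
    - [[0, 0, 11], [0, 0, 0], 15]
    - [[0, 0, 15], [0, 0, 0], 15]
    - [[0, 0, 19], [0, 0, 0], 15]
    - [[0, 0, 21], [0, 0, 0], 15]
    - [[0, 0, 22], [0, 0, 0], 15]
    - [[0, 0, 22], [0, 0, 0], 15]

```text
clock: 8.93
tcp_pos: [0.5374, 0.1619, 0.2128]
orientation: [-0.0, 0.421, 0.907, -0.0]
wrist_force: [-0.6, 1.5, -2.3]
finger_gap: 0.0234
grip_force: 58.7
```

```bash
python3 -c "
from h import *
st([.5374,.1618,.312],2.27)"
```

```text
t 8.9333 tcp [0.5374 0.1619 0.2128] yaw 2.2718517144765427 z [-0.0007 -0.0001 -1.    ] F [-0.6144  1.5072 -2.268 ] T [0.3255 0.0583 0.0414] gap 0.0234168608507606 58.72832536697388 q [ 0.1496  0.2928 -0.0273  1.2514 -0.      1.0194]
shift mm [ -0.0422  -0.1438 -99.1524]
turn [-0.0006 -0.0003  0.0019]
```

A light side force of +1.5 N in y, so I'll nudge 0.4 mm that way and feel into the lower bearing.

step_arm:
  moves:
    - [[0.3, 0.25, 0], [0, 0, 0], 15]
    - [[0.3, 0.25, 2], [0, 0, 0], 15]
    - [[0.3, 0.25, 4], [0, 0, 0], 15]
    - [[0.3, 0.25, 6], [0, 0, 0], 15]
    - [[0.3, 0.25, 8], [0, 0, 0], 15]
    - [[0.3, 0.25, 10], [0, 0, 0], 15]
    - [[0.3, 0.25, 12], [0, 0, 0], 15]
    - [[0.3, 0.25, 12], [0, 0, 0], 15]

```text
clock: 9.6
tcp_pos: [0.5374, 0.1622, 0.2007]
orientation: [-0.0, 0.421, 0.907, -0.0]
wrist_force: [-0.0, -0.1, -2.5]
finger_gap: 0.0233
grip_force: 58.7
```

```bash
python3 -c "
from h import *
st([.5374,.1622,.312],2.27)"
```

```text
t 9.6 tcp [0.5374 0.1622 0.2007] yaw 2.2717295416858985 z [-0.0008 -0.0003 -1.    ] F [-0.0052 -0.1133 -2.5406] T [ 0.0117  0.002  -0.0107] gap 0.02328889776335631 58.69866371154785 q [ 0.1502  0.2977 -0.0507  1.2233 -0.0002  1.0201]
shift mm [   0.0099   -0.0552 -111.3272]
turn [-0.0008 -0.0003  0.0017]
```

step_arm:
  moves:
    - [[0, 0, 2], [0, 0, 0], 15]
    - [[0, 0, 4], [0, 0, 0], 15]
    - [[0, 0, 6], [0, 0, 0], 15]
    - [[0, 0, 8], [0, 0, 0], 15]
    - [[0, 0, 10], [0, 0, 0], 15]
    - [[0, 0, 12], [0, 0, 0], 15]
    - [[0, 0, 12], [0, 0, 0], 15]

```text
clock: 10.18
tcp_pos: [0.5373, 0.1623, 0.1887]
orientation: [-0.0, 0.421, 0.907, -0.0]
wrist_force: [0.6, 0.3, -2.5]
finger_gap: 0.0232
grip_force: 58.7
```

step_arm:
  moves:
    - [[0, 0, 2], [0, 0, 0], 15]
    - [[0, 0, 4], [0, 0, 0], 15]
    - [[0, 0, 6], [0, 0, 0], 15]
    - [[0, 0, 8], [0, 0, 0], 15]
    - [[0, 0, 9], [0, 0, 0], 15]
    - [[0, 0, 10], [0, 0, 0], 15]
    - [[0, 0, 10], [0, 0, 0], 15]

```text
clock: 10.77
tcp_pos: [0.5375, 0.1623, 0.179]
orientation: [-0.0, 0.421, 0.907, -0.0]
wrist_force: [-0.3, 0.1, -2.1]
finger_gap: 0.0235
grip_force: 58.7
```

```bash
python3 -c "
from h import *
st([.5374,.1622,.312],2.27)"
```

```text
t 10.7667 tcp [0.5375 0.1623 0.179 ] yaw 2.271785851150366 z [-0.0004 -0.0002 -1.    ] F [-0.288   0.0664 -2.0662] T [-0.0238  0.0208  0.0236] gap 0.02354352541325916 58.726762533187866 q [ 0.1503  0.3075 -0.0911  1.1726 -0.0001  1.0201]
shift mm [   0.0318   -0.1746 -132.9871]
turn [-0.0004 -0.0001  0.0018]
```

step_arm:
  moves:
    - [[0, 0, 1], [0, 0, 0], 15]
    - [[0, 0, 2], [0, 0, 0], 15]
    - [[0, 0, 3], [0, 0, 0], 15]
    - [[0, 0, 3.5], [0, 0, 0], 15]
    - [[0, 0, 4], [0, 0, 0], 15]
    - [[0, 0, 4], [0, 0, 0], 15]
  grip_force: 25

```text
clock: 11.27
tcp_pos: [0.5376, 0.1623, 0.1752]
orientation: [-0.0, 0.421, 0.907, -0.0]
wrist_force: [-0.2, -0.9, -2.4]
finger_gap: 0.0231
grip_force: 58.7
```

step_arm:
  moves:
    - [[0, 0, 0.5], [0, 0, 0], 15]
    - [[0, 0, 0.5], [0, 0, 0], 15]

```text
clock: 11.43
tcp_pos: [0.5377, 0.1623, 0.1748]
orientation: [0.0, 0.421, 0.907, 0.0]
wrist_force: [0.5, 0.1, -1.7]
finger_gap: 0.0236
grip_force: 58.7
```

step_arm:
  moves:
    - [[0, 0, 0.5], [0, 0, 0], 15]
    - [[0, 0, 0.5], [0, 0, 0], 15]

```text
clock: 11.6
tcp_pos: [0.5377, 0.1623, 0.1746]
orientation: [0.0, 0.421, 0.907, 0.0]
wrist_force: [-0.0, -0.0, -0.2]
finger_gap: 0.0234
grip_force: 59.1
```

step_arm:
  moves:
    - [[0, 0, 0.5], [0, 0, 0], 15]
    - [[0, 0, 0.5], [0, 0, 0], 15]

```text
clock: 11.77
tcp_pos: [0.5378, 0.1624, 0.1744]
orientation: [0.0, 0.421, 0.907, 0.0]
wrist_force: [-0.9, 0.5, 3.4]
finger_gap: 0.0234
grip_force: 59.5
```

Contact with the coupling face is felt at TCP z≈0.1746. Turning now under a light preload.

step_arm:
  moves:
    - [[0, 0, 0.5], [0, 0, -0.04], 15]
    - [[0, 0, 0.5], [0, 0, -0.08], 15]
    - [[0, 0, 0.5], [0, 0, -0.12], 15]
    - [[0, 0, 0.5], [0, 0, -0.16], 15]

```text
clock: 12.1
tcp_pos: [0.5374, 0.1622, 0.174]
orientation: [0.0, 0.347, 0.938, -0.0]
wrist_force: [-2.3, -1.2, 6.2]
finger_gap: 0.0233
grip_force: 59.7
```

```bash
python3 -c "
from h import *
st()"
```

```text
t 12.1 tcp [0.5374 0.1622 0.174 ] yaw 2.433778343557415 z [ 0.0003 -0.0003 -1.    ] F [-2.2647 -1.1591  6.2095] T [-0.2521  0.8508 -0.0595] gap 0.023336825119787696 59.657737612724304 q [ 0.1503  0.3094 -0.1009  1.1603 -0.0003  0.8581]
```

step_arm:
  moves:
    - [[0, 0, 0], [0, 0, -0.04], 15]
    - [[0, 0, 0], [0, 0, -0.08], 15]
    - [[0, 0, 0], [0, 0, -0.12], 15]
    - [[0, 0, 0], [0, 0, -0.16], 15]

```text
clock: 12.43
tcp_pos: [0.5372, 0.1622, 0.1739]
orientation: [-0.0, 0.271, 0.963, -0.0]
wrist_force: [-2.4, 0.5, 4.5]
finger_gap: 0.0234
grip_force: 59.5
```

step_arm:
  moves:
    - [[0, 0, 0], [0, 0, -0.04], 15]
    - [[0, 0, 0], [0, 0, -0.08], 15]
    - [[0, 0, 0], [0, 0, -0.12], 15]
    - [[0, 0, 0], [0, 0, -0.16], 15]

```text
clock: 12.77
tcp_pos: [0.5375, 0.1623, 0.1728]
orientation: [-0.0, 0.193, 0.981, -0.0]
wrist_force: [0.2, -1.0, -1.7]
finger_gap: 0.023
grip_force: 58.7
```

The force has returned to bare weight and z dropped, so the tang found the slot. Lowering gently.

step_arm:
  moves:
    - [[0, 0, 0.7], [0, 0, 0], 15]
    - [[0, 0, 1.4], [0, 0, 0], 15]
    - [[0, 0, 2], [0, 0, 0], 15]
    - [[0, 0, 2], [0, 0, 0], 15]

```text
clock: 13.1
tcp_pos: [0.5375, 0.1623, 0.1709]
orientation: [-0.0, 0.194, 0.981, -0.0]
wrist_force: [0.7, -0.1, -1.3]
finger_gap: 0.0236
grip_force: 58.7
```

```bash
python3 -c "
from h import *
st()"
```

```text
t 13.1 tcp [0.5375 0.1623 0.1709] yaw 2.751137457622798 z [-0.0004 -0.     -1.    ] F [ 0.6677 -0.0858 -1.2689] T [ 0.0515 -0.0475 -0.0151] gap 0.02355172644736211 58.74262869358063 q [ 0.1503  0.3117 -0.1054  1.154   0.      0.5407]
```

step_arm:
  moves:
    - [[0, 0, 1], [0, 0, 0], 15]
    - [[0, 0, 2], [0, 0, 0], 15]
    - [[0, 0, 3], [0, 0, 0], 15]
    - [[0, 0, 4], [0, 0, 0], 15]
    - [[0, 0, 5], [0, 0, 0], 15]
    - [[0, 0, 6], [0, 0, 0], 15]
    - [[0, 0, 7], [0, 0, 0], 15]
    - [[0, 0, 7], [0, 0, 0], 15]

```text
clock: 13.77
tcp_pos: [0.5376, 0.1623, 0.164]
orientation: [-0.0, 0.194, 0.981, -0.0]
wrist_force: [0.2, 0.7, -3.4]
finger_gap: 0.0235
grip_force: 58.7
```

step_arm:
  moves:
    - [[0, 0, 0.5], [0, 0, 0], 15]
    - [[0, 0, 1], [0, 0, 0], 15]
    - [[0, 0, 1.3], [0, 0, 0], 15]
    - [[0, 0, 1.3], [0, 0, 0], 15]

```text
clock: 14.1
tcp_pos: [0.5376, 0.1623, 0.1629]
orientation: [-0.0, 0.194, 0.981, -0.0]
wrist_force: [0.3, -0.4, -2.8]
finger_gap: 0.0233
grip_force: 58.7
```

```bash
python3 -c "
from h import *
st()"
```

```text
t 14.1 tcp [0.5376 0.1623 0.1629] yaw 2.7517570821512325 z [-0.     -0.0001 -1.    ] F [ 0.344  -0.3509 -2.8075] T [ 0.0283 -0.0636 -0.0047] gap 0.023269086473301562 58.744967579841614 q [ 0.1502  0.3161 -0.1196  1.1351 -0.0001  0.5401]
```

step_arm:
  moves:
    - [[0, 0, 0.5], [0, 0, 0], 15]
    - [[0, 0, 0.5], [0, 0, 0], 15]

```text
clock: 14.27
tcp_pos: [0.5376, 0.1623, 0.1628]
orientation: [0.0, 0.194, 0.981, -0.0]
wrist_force: [-1.7, -0.5, -0.3]
finger_gap: 0.0234
grip_force: 59.2
```

step_arm:
  moves:
    - [[0, 0, 0.5], [0, 0, 0], 15]
    - [[0, 0, 0.5], [0, 0, 0], 15]

```text
clock: 14.43
tcp_pos: [0.5376, 0.1623, 0.1628]
orientation: [0.0, 0.194, 0.981, 0.0]
wrist_force: [-2.9, -0.8, 4.5]
finger_gap: 0.0238
grip_force: 59.7
```

step_arm:
  moves:
    - [[0, 0, 0.4], [0, 0, 0], 15]
    - [[0, 0, 0.4], [0, 0, 0], 15]

```text
clock: 14.6
tcp_pos: [0.5377, 0.1623, 0.1628]
orientation: [0.001, 0.194, 0.981, 0.0]
wrist_force: [-2.9, -0.6, 7.9]
finger_gap: 0.0236
grip_force: 60.0
```

The collar is down: z has stopped at 0.1628 and the load is rising. Relieving it, then letting go and retreating.

step_arm:
  moves:
    - [[0, 0, -0.9], [0, 0, 0], 15]
    - [[0, 0, -0.9], [0, 0, 0], 28]
    - [[0, 0, -0.9], [0, 0, 0], 40]
    - [[0, 0, -0.9], [0, 0, 0], 60]
    - [[0, 0, -0.9], [0, 0, 0], 85]
    - [[0, 0, -0.9], [0, 0, 0], 85]
    - [[0, 0, -0.9], [0, 0, 0], 85]
    - [[0, 0, -0.9], [0, 0, 0], 85]

```text
clock: 15.27
tcp_pos: [0.5376, 0.1623, 0.1624]
orientation: [-0.0, 0.194, 0.981, -0.0]
wrist_force: [-0.0, 0.7, -0.2]
finger_gap: 0.0851
grip_force: 0.0
```

step_arm:
  moves:
    - [[0, 0, -5], [0, 0, 0], 85]
    - [[0, 0, -15], [0, 0, 0], 85]
    - [[0, 0, -30], [0, 0, 0], 85]
    - [[0, 0, -55], [0, 0, 0], 85]
    - [[0, 0, -80], [0, 0, 0], 85]
    - [[0, 0, -105], [0, 0, 0], 85]
    - [[0, 0, -120], [0, 0, 0], 85]
    - [[0, 0, -120], [0, 0, 0], 85]

```text
clock: 15.93
tcp_pos: [0.5394, 0.1626, 0.2876]
orientation: [0.004, 0.194, 0.981, 0.001]
wrist_force: [0.0, -0.5, 0.5]
finger_gap: 0.0854
grip_force: 0.0
```

```bash
python3 -c "
from h import *
st()
a=shot('scene','s4.png')
print(proj('scene',[[.5375,.162,.15],[.5375,.162,.156],[.5375,.162,.198]]))
cv2.imwrite('pics/c5.png',cv2.resize(a[185:305,240:380],(700,600),interpolation=cv2.INTER_CUBIC)[:,:,::-1])"
```

```text
t 15.9333 tcp [0.5394 0.1626 0.2876] yaw 2.751843771257702 z [ 0.0078  0.0011 -1.    ] F [ 0.017  -0.5412  0.5071] T [ 0.0444 -0.0203 -0.0377] gap 0.08535075255376523 0.0 q [ 0.1504  0.2754  0.1311  1.4186 -0.0001  0.5401]
[[312.7599 245.4304]
 [312.9381 243.525 ]
 [314.2443 229.5529]]
```

View pics/c5.png

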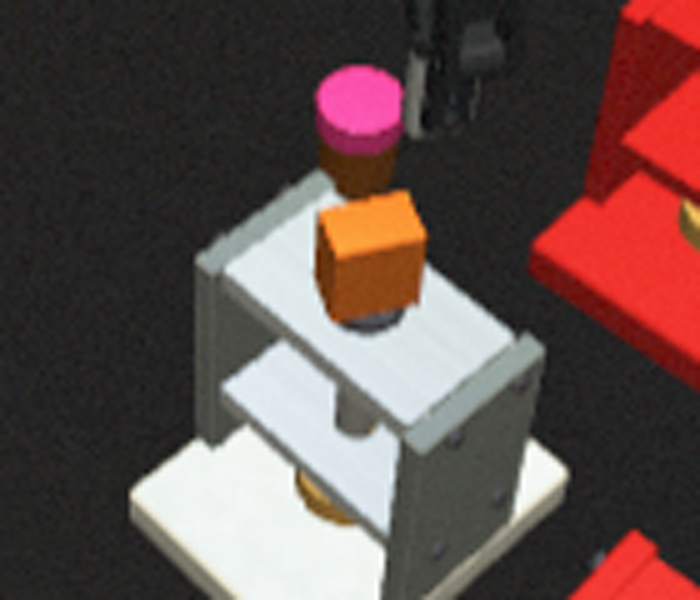

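The spindle stands upright through both bearings. Its collar is flat on the upper bar at crop (372,318) and the head top, at (370,220), is where a home spindle should project. The gripper is clear, so I'm handing in.

```bash
python3 -c "
from h import *
print(env.hand_in())"
```

```text
the job is handed in; nothing more can be done
None
```

The spindle is fully home in the sample rotator and released: the tang dropped into the coupling, the collar sits on the upper bearing, and the job is handed in at about 16 s; the hand-in call returned no verdict.

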